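# Seat the crucible in the bench solder pot

### The arm

A 7-joint arm with a two-finger parallel gripper is mounted at the origin on the work surface. World frame = base frame: x ahead of the robot, y to its left, z up, the work surface at z = 0. Lengths are in mm, angles in rad, forces in N, time in s.
With the tool pointing down it reaches from about 350 to 900 mm from the base axis. Payload 8.1 kg.
Tool frame: the origin (TCP) lies midway between the tips of the shut fingers; the grasp point (between the pads) lies bot.grip_point_offset behind it (bot.grip_point_offset is the distance from the TCP to the grasp point, in mm); z points along the fingers, y is the line along which they close (so a half turn about z gives the same grasp; the last joint's range is limited). The gripper opens to 85 mm and grips with 20 to 120 N. Pads are 22 mm wide; open, the fingers measure 114 mm over their backs; the gripper's body (76 mm by 85 mm) begins 54 mm behind the grasp point. The pads swing forward as they close: fully open they stand 13 mm farther back than shut.
Start: joints at [-1.404, 0.434, 0.025, 1.573, -0.012, 1.134, -0.075], TCP at [166.614, 602.396, 231.323] pointing down, gripper open.
Joint ranges: [-2.62, 2.62], [-0.44, 2.09], [-1.27, 1.32], [0.08, 2.57], [-1.32, 4.46], [0.12, 2], [-2.74, 2.74]. Speed limits (rad/s): [2.22, 2.22, 3.01, 3.01, 3.14, 3.14, 3.14].

### API

Orientations are given as a unit quaternion [x, y, z, w].
In Python, from plant import bot gives the robot as it stands.
- The arm moves only by the tool move_arm, never from a script. Its argument "steps" is a list of rows, each an object of numbers: "tx", "ty", "tz": the shift along the world's x, y, z normalised to -1 to 1, where 1 is 8 cm; "wx", "wy", "wz": the turn, a rotation vector about the world's x, y, z normalised to -1 to 1, where 1 is pi/2 rad; "hand": the opening, from 0 (shut) to 1 (fully open). A call has 1 to 5 rows; each row is the pose to reach, as a shift and turn from the pose commanded when the call began; what a row does not reach only later rows make up. A row lasts 1/12 s, in which the tool goes at most 41.7 mm and 7.16 degrees, less where a joint would pass 70% of its speed; a pose out of reach is approached as far as the arm can. A call with a number of a shift or a turn outside -1 to 1 is refused whole. A call with a gripper value outside its range is refused whole. The fingers move at their own pace and stop on an object; the grip force is fixed at half the most. Time passes only in rows, so rows that repeat a pose let the fingers close. It gives the time, the measured TCP pose, the force, the opening and the grip force at its end, in the units of the state.
- bot.get_state(): the state, without advancing time (a new reading comes with each control period).
- bot.get_image(name): name is "scene" or "side" or "wrist"; returns (picture, depth): 384x512x3 uint8, red, green, blue; 384x512 float32, mm along the optical axis (not along the pixel's ray), 0 where there is no reading.
- bot.camera_params(name): a dict with "intrinsics" (3x3 intrinsics, pixels), "origin" and "attitude" of the camera in the world. Camera axes: x right, y down, z forward; pixel columns grow to the right and rows downward; lengths in mm; the calibration is good to about 2 mm. A picture is of the moment at which its call begins: read the wrist's pose just before it. camera_params takes no time and is no camera call; for the wrist camera it gives the pose at the moment of the call.
- bot.job_done(): hands the job in; it is judged then, once.
Trained networks look in the newest picture that a camera, given by its name, has taken for a name from the list of things; names that differ only in an ending like _2 or _b are one class to them, and where a whole thing is asked for, a point or a joint stands for the part that bears it (a point fixed in the world has none). Each returns a list of dicts, best first, with "conf" (0 to 1); they miss things now and then, are a little off and sometimes report something else, mostly with a low value. They report only what shows in the picture. A call takes as long as a camera call. They do not tell look-alikes from the thing itself.
- bot.find_in(label, camera): "extent" ([centre column, centre row, width, height] in pixels, round what is visible of it).
- bot.outline_of(label, camera): "pixels" (384x512 bool, what is visible of it) and "extent" ([centre column, centre row, width, height] in pixels, round what is visible of it).
- bot.landmark_of(label, camera): "position" ([column, row] in pixels: a listed point, or the origin of a listed thing).
The state is a dict: "clock": time; "joints": joint angles; "qvel": joint speeds; "joint_efforts": joint torques, N m; "tcp_pos": TCP position; "orientation": TCP orientation; "wrist_force": force on the tool from outside, world axes, zero at the start; "torque": the same for the moment, N m; "opening": finger opening in mm; "finger_force": force on a finger pad.
Only numpy, scipy, OpenCV 4.12 (cv2) and the standard library are available. Lean on these libraries where they do the work, as an engineer would, in place of code of your own. Each camera call takes 0.05 s, during which the arm holds its last target. There are 200 camera calls.

### The job

Make the solder pot ready: take the larger of the two tapered steel crucibles by its straight collar and lower it, narrow end down, into the pot's tapered well, letting go only once it is down in the well, so that it stands upright and fully home. Do not drop it in, and leave the small crucible and the wide straight-sided tin standing where they are.

Things in the scene. Friction and masses are not known exactly. Their poses are not given: they have to be found in the camera images.
- crucible_collar (a point): Larger tapered crucible: empty steel cup, 80 mm tall, 0.2 kg, standing mouth up. Outside widens from 36 mm diameter at the foot to 54 mm at 36 mm height; above is a straight collar, 54 mm across, 44 mm tall; wall 3 mm. Point: on the axis in the collar, 62 mm above the foot, 18 mm below the rim; grip here across the outside. z up along the axis; yaw has no meaning.
- well_floor (a point): Floor centre of the solder pot's tapered well, 38 mm above the bench. Pot: fixed grey housing 120x120x74 mm, dark top plate, black knob on one side. The well's mouth, level with the plate, is 36 mm above this point, 59 mm wide; floor 41 mm wide. The seated crucible's foot stands on this floor, 2 mm play all round, its whole collar above the plate. z up; x, y along the housing's sides.
- small_mid (a point): Bystander, does not belong in the well: the small tapered steel crucible, 45 mm tall, 28 mm diameter at the foot and 38 mm at the rim, loose, standing upright. The point is on its axis, half-way up.
- tin_mid (a point): Bystander, does not fit the well: the wide, straight-sided, open steel tin, 66 mm in diameter and 55 mm tall, loose, standing upright. The point is on its axis, half-way up.
Mind the look-alikes: they are no part of the job. What is shaped like the part that bears well_floor but orange is not meant. Leave any orange look-alike of the part that bears crucible_collar alone.

How it is judged:
By the outcome, as a careful person would: the job done as asked, in the order asked, and still so for the second after the job is handed in, with the robot touching nothing.
It also fails if it takes over 32 s, if anything falls off the work surface, if the arm or the gripper's body presses on something with over 40 N, if the wrist force passes 120 N, or if a joint passes its speed limit or range.

## Working session

There is one attempt and no reset: what is moved stays moved. The work goes in short steps, Python scripts to look and compute and a tool call to move; the robot and the scene stay as the last step left them, time stands still between calls to the robot, and variables do not carry over. Pictures are saved under pics/ and viewed, at most 10 in all, crops included, and the job is handed in when it is done.

Besides the shell and the picture viewer there is one more tool, called after ">>>" as name([rows], argument=value, ...), one row to a line, values as JSON. move_arm: Moves the arm, as the interface text tells. Its arguments: {"type":"object","properties":{"steps":{"type":"array","items":{"type":"object","properties":{"tx":{"type":"number","minimum":-1,"maximum":1},"ty":{"type":"number","minimum":-1,"maximum":1},"tz":{"type":"number","minimum":-1,"maximum":1},"wx":{"type":"number","minimum":-1,"maximum":1},"wy":{"type":"number","minimum":-1,"maximum":1},"wz":{"type":"number","minimum":-1,"maximum":1},"hand":{"type":"number"}}}}},"required":["steps"]}

```bash
ls; mkdir -p pics
python3 - <<'E'
from plant import bot
import cv2,numpy as np
s=bot.get_state();print(s['clock'],s['tcp_pos'],s['orientation'],s['opening'],bot.grip_point_offset)
ims=[]
for n in ['scene','side']:
    p,d=bot.get_image(n);np.savez(f'{n}0.npz',p=p,d=d);ims.append(p)
    c=bot.camera_params(n);print(n,c)
    for l in ['crucible_collar','well_floor','small_mid','tin_mid']:
        print(n,l,[(np.round(r['position']),round(r['conf'],2)) for r in bot.landmark_of(l,n)],[(np.round(r['extent']),round(r['conf'],2)) for r in bot.find_in(l,n)])
cv2.imwrite('pics/a.png',cv2.cvtColor(ims[0],cv2.COLOR_RGB2BGR))
cv2.imwrite('pics/b.png',cv2.cvtColor(ims[1],cv2.COLOR_RGB2BGR))
E
```

```text
pics
0.0 [166.51023555 601.87748869 230.53099112] [ 1.34519473e-01  9.90910636e-01 -7.88925335e-04 -2.12691042e-05] 85.56121925513308 18.700000000000003
scene {'intrinsics': array([[402.55551261,   0.        , 255.34848606],
       [  0.        , 402.55551261, 196.4663807 ],
       [  0.        ,   0.        ,   1.        ]]), 'origin': array([967.73334336, 431.72019921, 675.00157658]), 'attitude': array([ 0.38951627,  0.83751601, -0.34955709, -0.15701546])}
scene crucible_collar [(array([185., 171.]), 0.58), (array([162., 148.]), 0.57)] [(array([160., 155.,  20.,  35.]), 0.94), (array([186., 176.,  25.,  39.]), 0.91)]
scene well_floor [(array([398., 287.]), 0.91), (array([299., 244.]), 0.84), (array([355., 195.]), 0.78)] [(array([400., 291., 104.,  95.]), 0.97), (array([303., 245.,  90.,  85.]), 0.76), (array([360., 195.,  78.,  70.]), 0.67)]
scene small_mid [(array([171., 213.]), 0.6)] [(array([171., 212.,  20.,  21.]), 0.56)]
scene tin_mid [(array([236., 193.]), 0.9)] [(array([237., 190.,  28.,  38.]), 0.93)]
side {'intrinsics': array([[361.4327146 ,   0.        , 254.54735965],
 
[... 183 characters left out ...]
y([ 0.90834757, -0.14125437,  0.0551296 , -0.38975971])}
side crucible_collar [(array([312., 254.]), 0.94), (array([326., 303.]), 0.64)] [(array([314., 258.,  26.,  40.]), 0.75), (array([328., 306.,  39.,  41.]), 0.62), (array([271., 232.,  28.,  37.]), 0.55)]
side well_floor [(array([185., 182.]), 0.89), (array([228., 128.]), 0.86), (array([258., 167.]), 0.75)] [(array([229., 129.,  49.,  42.]), 0.89), (array([185., 181.,  58.,  57.]), 0.73), (array([256., 167.,  56.,  56.]), 0.56), (array([328., 306.,  38.,  40.]), 0.42)]
side small_mid [(array([345., 235.]), 0.82)] [(array([340., 234.,  15.,  24.]), 0.56)]
side tin_mid [(array([269., 230.]), 0.82)] [(array([271., 231.,  34.,  36.]), 0.9)]
```

View pics/a.png

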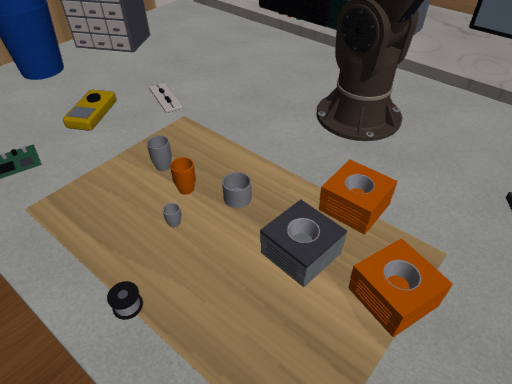

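View pics/b.png

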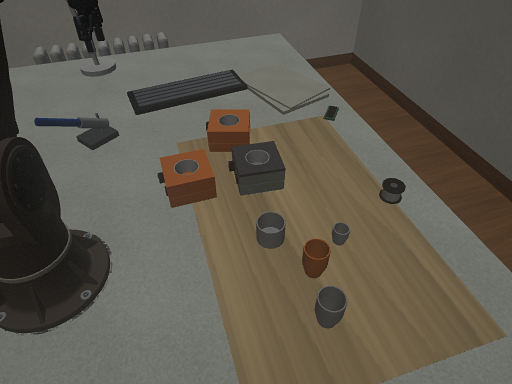

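The scene view shows these candidates for the crucible: grey large one (160,153), its orange look-alike (184,175), small grey one (172,214) and the tin (237,190). For the pot there is grey (303,240) and two orange ones, (358,195) and (399,285). In the side view the grey crucible is at (330,306) and the grey pot at (258,165). I choose the grey large crucible and the grey pot.

```bash
cat > h.py <<'E'
import numpy as np,cv2
from scipy.spatial.transform import Rotation as R
from scipy.optimize import least_squares
def world(d,c,m=None):
    v,u=np.nonzero((d>0) if m is None else (m&(d>0)))
    z=d[v,u];K=c['intrinsics']
    P=np.c_[(u-K[0,2])/K[0,0]*z,(v-K[1,2])/K[1,1]*z,z]
    return R.from_quat(c['attitude']).apply(P)+c['origin'],u,v
def circ(X,r=None):
    c0=X.mean(0)
    f=(lambda p:np.hypot(X[:,0]-p[0],X[:,1]-p[1])-(r or p[2]))
    s=least_squares(f,[*c0,r or 25],loss='soft_l1',f_scale=1.5)
    return s.x,np.std(f(s.x)),len(X)
E
python3 - <<'E'
from plant import bot
from h import *
for n,boxes in [('scene',{'cruc':(160,153,16,22),'pot':(303,240,48,46),'orange':(184,175,16,22),'small':(172,214,12,14),'tin':(237,190,20,22)}),('side',{'cruc':(329,306,22,25),'pot':(258,167,32,30),'orange':(315,257,17,24),'small':(341,234,12,14),'tin':(271,230,19,20)})]:
    z=np.load(n+'0.npz');d=z['d'];c=bot.camera_params(n)
    for k,(u,v,a,b) in boxes.items():
        m=np.zeros(d.shape,bool);m[v-b:v+b,u-a:u+a]=1
        P,uu,vv=world(d,c,m)
        if k=='pot':
            T=P[(abs(P[:,2]-74)<4)]
            import cv2
            r=cv2.minAreaRect(T[:,:2].astype(np.float32))
            print(n,k,'top z',np.median(T[:,2]),r)
            # well wall rings
            W=P[(P[:,2]>42)&(P[:,2]<68)]
            cen=np.array(r[0]);W=W[np.hypot(*(W[:,:2]-cen).T)<34]
            f=lambda p:np.hypot(W[:,0]-p[0],W[:,1]-p[1])-(20.5+9*(W[:,2]-38)/36)
            s=least_squares(f,cen,loss='soft_l1',f_scale=1.5);print('  well',s.x,np.std(f(s.x)),len(W))
            F=P[np.hypot(*(P[:,:2]-cen).T)<12];print('  floor z',np.median(F[:,2]))
        else:
            h,R0={'cruc':(80,27),'orange':(80,27),'small':(45,19),'tin':(55,33)}[k]
            O=P[P[:,2]>4];top=np.percentile(O[:,2],98)
            T=O[O[:,2]>h-8]
            print(n,k,'top',round(top,1),'rim fit',circ(T,R0),circ(T))
E
```

```text
scene cruc top 79.1 rim fit (array([ 524.58359885, -262.80351048,   76.49325972,   27.        ]), np.float64(32.11118113688713), 159) (array([-8.42374167e+05,  3.40259639e+05,  9.09084355e+05,  2.50000000e+01]), np.float64(14.366450611473136), 159)
scene pot top z 72.7719097034468 ((480.54632568359375, 171.64031982421875), (121.65178680419922, 204.94793701171875), 84.9501953125)
  well [476.33971723 166.91131602] 5.851564340958691 207
  floor z 72.48952608172453
scene orange top 78.9 rim fit (array([ 544.21504333, -156.6725723 ,   76.40634986,   27.        ]), np.float64(1.3508108163818922), 149) (array([ 544.23243256, -156.52683677,   25.38170748,   25.        ]), np.float64(1.3497263660523249), 149)
scene small top 44.2 rim fit (array([634.85222356, -98.60896298,  41.28455831,  19.        ]), np.float64(1.1551967966833068), 112) (array([634.80421958, -98.48145715,  17.33110077,  25.        ]), np.float64(1.153050336639607), 112)
scene tin top 54.2 rim fit (array([487.18047381, -41.03247806,  51.40982571,  33.        ]), np.float64(1.3663887922776587), 182) (array([487.24851936, -40
[... 396 characters left out ...]
24.88106536865234, 120.12742614746094), 84.41514587402344)
  well [520.63103998 166.83539728] 1.3176210865126288 174
  floor z nan
side orange top 80.1 rim fit (array([ 542.20436787, -159.70988396,   77.34591545,   27.        ]), np.float64(0.9811480586550885), 201) (array([ 542.20899293, -159.98028088,   25.21983227,   25.        ]), np.float64(0.9704193117739782), 201)
side small top 45.4 rim fit (array([ 632.66692836, -101.32417518,   42.78390327,   19.        ]), np.float64(9.43152125042177), 115) (array([ 632.52319543, -101.6287658 ,   17.27268698,   25.        ]), np.float64(9.391783967140388), 115)
side tin top 55.3 rim fit (array([485.19485801, -44.3542961 ,  52.3161235 ,  33.        ]), np.float64(1.016716156471604), 201) (array([485.02644855, -44.49127098,  31.30319948,  25.        ]), np.float64(1.010354987929054), 201)
  return _methods._mean(a, axis=axis, dtype=dtype,
  ret = ret.dtype.type(ret / rcount)
```

>>> move_arm([
  {"tx":0.74,"ty":-0.9,"tz":0.2,"wz":-0.14,"hand":1},
  {"tx":0.74,"ty":-0.9,"tz":0.2,"wz":-0.14,"hand":1},
  {"tx":0.74,"ty":-0.9,"tz":0.2,"wz":-0.14,"hand":1},
])

```text
schema error: expected keys tx, ty, tz, wx, wy, wz, hand
```

>>> move_arm([
  {"tx":0.74,"ty":-0.9,"tz":0.2,"wz":-0.14,"hand":1},
  {"tx":0.74,"ty":-0.9,"tz":0.2,"wz":-0.14,"hand":1},
  {"tx":0.74,"ty":-0.9,"tz":0.2,"wz":-0.14,"hand":1},
])

```text
schema error: expected keys tx, ty, tz, wx, wy, wz, hand
```

>>> move_arm([
  {"tx":0.74,"ty":-0.9,"tz":0.2,"wx":0,"wy":0,"wz":-0.14,"hand":1},
  {"tx":0.74,"ty":-0.9,"tz":0.2,"wx":0,"wy":0,"wz":-0.14,"hand":1},
  {"tx":0.74,"ty":-0.9,"tz":0.2,"wx":0,"wy":0,"wz":-0.14,"hand":1},
])

```text
clock: 1.15
tcp_pos: [231.1, 526.1, 248.4]
orientation: [0.248, 0.969, -0.0, 0.002]
wrist_force: [1.8, 0.1, 0.6]
opening: 85.4
finger_force: 0.0
```

>>> move_arm([
  {"tx":0.74,"ty":-0.9,"tz":0.2,"wx":0,"wy":0,"wz":-0.14,"hand":1},
  {"tx":0.74,"ty":-0.9,"tz":0.2,"wx":0,"wy":0,"wz":-0.14,"hand":1},
  {"tx":0.74,"ty":-0.9,"tz":0.2,"wx":0,"wy":0,"wz":-0.14,"hand":1},
])

```text
clock: 1.4
tcp_pos: [290.3, 453.5, 264.7]
orientation: [0.353, 0.936, 0.0, 0.001]
wrist_force: [0.7, -0.9, -0.3]
opening: 85.6
finger_force: 0.0
```

>>> move_arm([
  {"tx":0.74,"ty":-0.9,"tz":0.2,"wx":0,"wy":0,"wz":-0.14,"hand":1},
  {"tx":0.74,"ty":-0.9,"tz":0.2,"wx":0,"wy":0,"wz":-0.14,"hand":1},
  {"tx":0.74,"ty":-0.9,"tz":0.2,"wx":0,"wy":0,"wz":-0.14,"hand":1},
])

```text
clock: 1.65
tcp_pos: [349.1, 381.2, 280.8]
orientation: [0.454, 0.891, 0.001, 0.001]
wrist_force: [0.8, -0.4, 0.6]
opening: 85.4
finger_force: 0.0
```

>>> move_arm([
  {"tx":0.74,"ty":-0.9,"tz":0.2,"wx":0,"wy":0,"wz":-0.14,"hand":1},
  {"tx":0.74,"ty":-0.9,"tz":0.2,"wx":0,"wy":0,"wz":-0.14,"hand":1},
  {"tx":0.74,"ty":-0.9,"tz":0.2,"wx":0,"wy":0,"wz":-0.14,"hand":1},
])

```text
clock: 1.9
tcp_pos: [407.9, 308.9, 296.9]
orientation: [0.549, 0.836, 0.001, 0.002]
wrist_force: [0.8, -0.8, -0.2]
opening: 85.5
finger_force: 0.0
```

>>> move_arm([
  {"tx":0.74,"ty":-0.9,"tz":0,"wx":0,"wy":0,"wz":-0.14,"hand":1},
  {"tx":0.74,"ty":-0.9,"tz":0,"wx":0,"wy":0,"wz":-0.14,"hand":1},
  {"tx":0.74,"ty":-0.9,"tz":0,"wx":0,"wy":0,"wz":-0.14,"hand":1},
])

```text
clock: 2.15
tcp_pos: [466.6, 236.2, 296.0]
orientation: [0.637, 0.771, 0.0, 0.002]
wrist_force: [0.6, -0.5, 1.2]
opening: 85.2
finger_force: 0.0
```

>>> move_arm([
  {"tx":0.65,"ty":-0.9,"tz":0,"wx":0,"wy":0,"wz":-0.13,"hand":1},
  {"tx":0.65,"ty":-0.9,"tz":0,"wx":0,"wy":0,"wz":-0.13,"hand":1},
  {"tx":0.65,"ty":-0.9,"tz":0,"wx":0,"wy":0,"wz":-0.13,"hand":1},
  {"tx":0.65,"ty":-0.9,"tz":0,"wx":0,"wy":0,"wz":-0.13,"hand":1},
])

```text
clock: 2.48
tcp_pos: [516.4, 166.9, 295.5]
orientation: [0.71, 0.705, -0.0, 0.001]
wrist_force: [-0.2, 0.4, 0.8]
opening: 85.3
finger_force: 0.0
```

```bash
cat > look.py <<'E'
from plant import bot
from h import *
import sys
def look(name):
    s=bot.get_state();c=bot.camera_params('wrist');p,d=bot.get_image('wrist')
    cv2.imwrite(f'pics/{name}.png',cv2.cvtColor(p,cv2.COLOR_RGB2BGR));np.savez(name+'.npz',p=p,d=d)
    print(s['clock'],s['tcp_pos'].round(1),s['orientation'].round(3),'cam',c['origin'].round(0),R.from_quat(c['attitude']).apply([0,0,1]).round(2))
    return s,c,p,d
E
python3 - <<'E'
from look import *
s,c,p,d=look('w1');P,u,v=world(d,c)
T=P[(abs(P[:,2]-74)<3)&(np.hypot(P[:,0]-521,P[:,1]-167)<95)]
print(np.median(T[:,2]),cv2.minAreaRect(T[:,:2].astype(np.float32)))
W=P[(P[:,2]>42)&(P[:,2]<69)];W=W[np.hypot(W[:,0]-521,W[:,1]-167)<36]
f=lambda q:np.hypot(W[:,0]-q[0],W[:,1]-q[1])-(20.5+9*(W[:,2]-38)/36)
q=least_squares(f,[521,167],loss='soft_l1',f_scale=1.5);print('well',q.x,np.std(f(q.x)),len(W))
F=P[np.hypot(P[:,0]-q.x[0],P[:,1]-q.x[1])<14];print('floor',np.median(F[:,2]))
print([(r['position'],r['conf']) for r in bot.landmark_of('well_floor','wrist')])
E
```

```text
2.4833 [516.4 166.9 295.5] [ 0.71   0.705 -0.     0.001] cam [517. 239. 437.] [-0.   -0.28 -0.96]
73.19577856046288 ((521.4962768554688, 166.5333251953125), (120.10433197021484, 120.07546997070312), 84.54633331298828)
well [521.4459946  166.41995169] 0.3280401970699952 632
floor 379.9755351582219
[([137.1, 149.8], 0.77), ([260.7, 159.0], 0.69), ([238.5, 18.7], 0.61)]
```

View pics/w1.png

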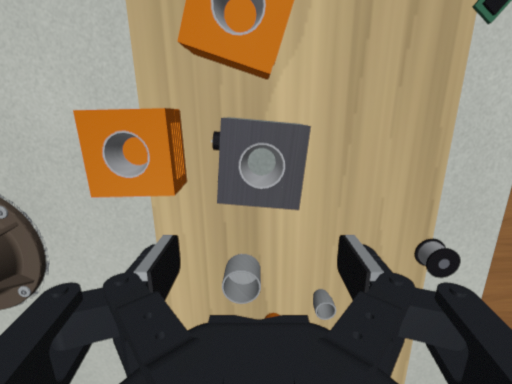

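The wrist view shows the grey pot at (263,163) with its well fitted at (521.4, 166.4), residual 0.3 mm. It agrees with the housing centre.

>>> move_arm([
  {"tx":0,"ty":-0.5,"tz":0,"wx":0,"wy":0,"wz":0,"hand":1},
  {"tx":0,"ty":-1,"tz":0,"wx":0,"wy":0,"wz":0,"hand":1},
])

```text
clock: 2.75
tcp_pos: [514.0, 93.5, 294.9]
orientation: [0.705, 0.709, -0.0, -0.0]
wrist_force: [1.4, -1.0, 0.2]
opening: 85.5
finger_force: 0.0
```

>>> move_arm([
  {"tx":0,"ty":-0.5,"tz":0,"wx":0,"wy":0,"wz":0,"hand":1},
  {"tx":0,"ty":-1,"tz":0,"wx":0,"wy":0,"wz":0,"hand":1},
])

```text
clock: 2.92
tcp_pos: [514.1, 10.7, 295.4]
orientation: [0.706, 0.708, 0.0, -0.0]
wrist_force: [-0.3, -0.0, 0.4]
opening: 85.5
finger_force: 0.0
```

>>> move_arm([
  {"tx":0,"ty":-0.5,"tz":0,"wx":0,"wy":0,"wz":0,"hand":1},
  {"tx":0,"ty":-1,"tz":0,"wx":0,"wy":0,"wz":0,"hand":1},
])

```text
clock: 3.08
tcp_pos: [514.3, -69.5, 295.5]
orientation: [0.706, 0.708, 0.0, -0.0]
wrist_force: [0.2, -0.4, 0.5]
opening: 85.3
finger_force: 0.0
```

>>> move_arm([
  {"tx":0,"ty":-0.5,"tz":0,"wx":0,"wy":0,"wz":0,"hand":1},
  {"tx":0,"ty":-1,"tz":0,"wx":0,"wy":0,"wz":0,"hand":1},
])

```text
clock: 3.25
tcp_pos: [514.6, -149.5, 295.5]
orientation: [0.706, 0.708, 0.001, -0.0]
wrist_force: [0.7, 0.8, -0.0]
opening: 85.3
finger_force: 0.0
```

>>> move_arm([
  {"tx":0,"ty":-0.5,"tz":0,"wx":0,"wy":0,"wz":0,"hand":1},
  {"tx":0,"ty":-0.9,"tz":-0.2,"wx":0,"wy":0,"wz":0,"hand":1},
  {"tx":0,"ty":-0.9,"tz":-0.2,"wx":0,"wy":0,"wz":0,"hand":1},
  {"tx":0,"ty":-0.9,"tz":-0.2,"wx":0,"wy":0,"wz":0,"hand":1},
])

```text
clock: 3.58
tcp_pos: [514.0, -222.1, 278.5]
orientation: [0.708, 0.706, -0.0, -0.001]
wrist_force: [0.5, 1.8, -0.0]
opening: 85.3
finger_force: 0.0
```

Run:
```python
from look import *
s,c,p,d=look('w2');P,u,v=world(d,c)
for n,x,y,h,r in [('cruc',523,-267,80,27),('or',543,-158,80,27)]:
    m=(np.hypot(P[:,0]-x,P[:,1]-y)<36)&(P[:,2]>h-5)&(P[:,2]<h+5)
    T=P[m];print(n,np.percentile(T[:,2],[5,50,95]),circ(T[:,:2],25.5),circ(T[:,:2]),u[m].mean(),v[m].mean())
```

```text
3.5833 [ 514.  -222.1  278.5] [ 0.708  0.706 -0.    -0.001] cam [ 515. -150.  420.] [-0.   -0.28 -0.96]
cruc [76.02122192 78.99078578 80.33792168] (array([ 523.19430558, -267.55659772,   25.5       ]), np.float64(0.959889667547767), 306) (array([ 523.19397366, -267.55039339,   25.1874046 ]), np.float64(0.9600525197201617), 306) 265.30065359477123 202.40196078431373
or [77.04775837 79.01145824 80.38177989] (array([ 543.40963285, -158.8937844 ,   25.5       ]), np.float64(0.928990658479478), 352) (array([ 543.42486143, -158.87293619,   25.10525292]), np.float64(0.9287237723096134), 352) 282.52272727272725 118.82102272727273
```

View pics/w2.png

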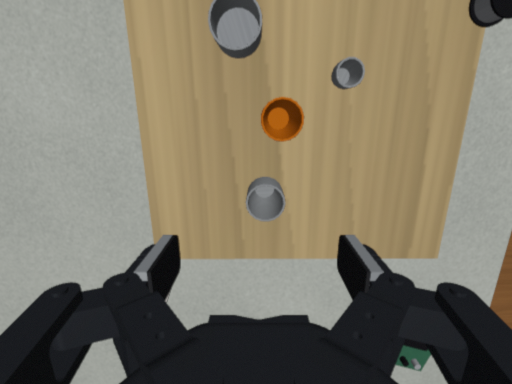

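Close view: the grey crucible is at (265,202) with its rim centre at (523.2, -267.5) and its top at 79 mm, as specified. The orange look-alike is at (282,119), clear of the fingers, which close along x.

>>> move_arm([
  {"tx":0.115,"ty":-0.57,"tz":-0.85,"wx":0,"wy":0,"wz":0,"hand":1},
  {"tx":0.115,"ty":-0.57,"tz":-0.85,"wx":0,"wy":0,"wz":0,"hand":1},
  {"tx":0.115,"ty":-0.57,"tz":-0.85,"wx":0,"wy":0,"wz":0,"hand":1},
])

```text
clock: 3.88
tcp_pos: [522.4, -266.6, 206.1]
orientation: [0.707, 0.707, -0.002, -0.003]
wrist_force: [-1.5, 0.5, -0.8]
opening: 85.7
finger_force: 0.0
```

>>> move_arm([
  {"tx":0,"ty":0,"tz":-0.5,"wx":0,"wy":0,"wz":0,"hand":1},
  {"tx":0,"ty":0,"tz":-1,"wx":0,"wy":0,"wz":0,"hand":1},
  {"tx":0,"ty":0,"tz":-1,"wx":0,"wy":0,"wz":0,"hand":1},
  {"tx":0,"ty":0,"tz":-1,"wx":0,"wy":0,"wz":0,"hand":1},
])

```text
clock: 4.22
tcp_pos: [523.8, -264.5, 131.0]
orientation: [0.707, 0.707, -0.0, -0.002]
wrist_force: [0.5, -1.3, 0.8]
opening: 85.8
finger_force: 0.0
```

>>> move_arm([
  {"tx":-0.01,"ty":-0.035,"tz":-0.3,"wx":0,"wy":0,"wz":0,"hand":1},
  {"tx":-0.01,"ty":-0.035,"tz":-0.6,"wx":0,"wy":0,"wz":0,"hand":1},
  {"tx":-0.01,"ty":-0.035,"tz":-1,"wx":0,"wy":0,"wz":0,"hand":1},
  {"tx":-0.01,"ty":-0.035,"tz":-1,"wx":0,"wy":0,"wz":0,"hand":1},
  {"tx":-0.01,"ty":-0.035,"tz":-1,"wx":0,"wy":0,"wz":0,"hand":1},
])

```text
clock: 4.63
tcp_pos: [524.0, -269.3, 53.1]
orientation: [0.708, 0.707, 0.0, 0.0]
wrist_force: [-0.2, -0.3, 0.6]
opening: 85.5
finger_force: 0.0
```

>>> move_arm([
  {"tx":0,"ty":0.015,"tz":-0.12,"wx":0,"wy":0,"wz":0,"hand":1},
  {"tx":0,"ty":0.015,"tz":-0.12,"wx":0,"wy":0,"wz":0,"hand":1},
  {"tx":0,"ty":0.015,"tz":-0.12,"wx":0,"wy":0,"wz":0,"hand":0.5},
  {"tx":0,"ty":0.015,"tz":-0.12,"wx":0,"wy":0,"wz":0,"hand":0},
  {"tx":0,"ty":0.015,"tz":-0.12,"wx":0,"wy":0,"wz":0,"hand":0},
])

```text
clock: 5.05
tcp_pos: [523.5, -269.1, 42.9]
orientation: [0.708, 0.706, 0.0, 0.001]
wrist_force: [-3.6, 2.0, 18.5]
opening: 53.8
finger_force: 59.6
```

>>> move_arm([
  {"tx":0,"ty":0,"tz":0,"wx":0,"wy":0,"wz":0,"hand":0},
  {"tx":0,"ty":0,"tz":0,"wx":0,"wy":0,"wz":0,"hand":0},
  {"tx":0,"ty":0,"tz":0,"wx":0,"wy":0,"wz":0,"hand":0},
  {"tx":0,"ty":0,"tz":0,"wx":0,"wy":0,"wz":0,"hand":0},
  {"tx":0,"ty":0,"tz":0,"wx":0,"wy":0,"wz":0,"hand":0},
])

```text
clock: 5.47
tcp_pos: [523.5, -269.1, 43.0]
orientation: [0.708, 0.706, 0.001, 0.001]
wrist_force: [-2.2, 0.8, 9.1]
opening: 53.4
finger_force: 61.5
```

>>> move_arm([
  {"tx":0,"ty":0,"tz":0.2,"wx":0,"wy":0,"wz":0,"hand":0},
  {"tx":0,"ty":0,"tz":0.4,"wx":0,"wy":0,"wz":0,"hand":0},
  {"tx":0,"ty":0,"tz":0.7,"wx":0,"wy":0,"wz":0,"hand":0},
  {"tx":0,"ty":0,"tz":1,"wx":0,"wy":0,"wz":0,"hand":0},
])

```text
clock: 5.8
tcp_pos: [522.3, -268.6, 122.4]
orientation: [0.708, 0.706, -0.0, -0.001]
wrist_force: [0.9, -0.3, -1.3]
opening: 53.7
finger_force: 63.5
```

>>> move_arm([
  {"tx":0,"ty":0,"tz":0.4,"wx":0,"wy":0,"wz":0,"hand":0},
  {"tx":0,"ty":0,"tz":0.8,"wx":0,"wy":0,"wz":0,"hand":0},
  {"tx":0,"ty":0,"tz":0.8,"wx":0,"wy":0,"wz":0,"hand":0},
  {"tx":0,"ty":0,"tz":0.8,"wx":0,"wy":0,"wz":0,"hand":0},
])

```text
clock: 6.13
tcp_pos: [523.9, -269.4, 187.6]
orientation: [0.708, 0.706, 0.001, 0.002]
wrist_force: [0.1, 0.3, -1.9]
opening: 53.6
finger_force: 63.7
```

Run:
```python
from look import *
s,c,p,d=look('w3');P,u,v=world(d,c)
t=s['tcp_pos'];print(s['opening'],s['wrist_force'])
m=(np.hypot(P[:,0]-t[0],P[:,1]-t[1])<40);print(m.sum())
p2,d2=bot.get_image('side');c2=bot.camera_params('side');cv2.imwrite('pics/s3.png',cv2.cvtColor(p2,cv2.COLOR_RGB2BGR))
h=p2[150:350,230:430];im=np.hstack([cv2.resize(p,(400,300)),cv2.resize(h,(300,300))])
cv2.imwrite('pics/c3.png',cv2.cvtColor(im,cv2.COLOR_RGB2BGR))
```

```text
6.1333 [ 523.9 -269.4  187.6] [0.708 0.706 0.001 0.002] cam [ 524. -197.  329.] [ 0.   -0.28 -0.96]
53.62015766798167 [ 0.14879845  0.30928922 -1.90501272]
35466
```

View pics/c3.png

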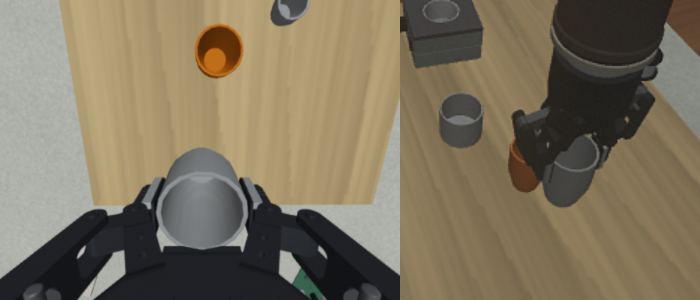

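The crucible is held, mouth up, at about (200,205) in the left half of the picture. Next I measure the held rim relative to the TCP.

Run:
```python
from look import *
z=np.load('w3.npz');p,d=z['p'],z['d'];c=bot.camera_params('wrist');P,u,v=world(d,c)
t=bot.get_state()['tcp_pos'];print(t.round(1))
m=(np.hypot(P[:,0]-t[0],P[:,1]-t[1])<32)&(P[:,2]<t[2]+50)&(P[:,2]>t[2]-70)
Q=P[m];print(np.histogram(Q[:,2]-t[2],bins=range(-70,50,5)))
top=37
# inner wall: cylinder radius 24 with tilt, z from rim-40 to rim-3
W=Q[(Q[:,2]-t[2]<33)&(Q[:,2]-t[2]>0)&(np.hypot(Q[:,0]-t[0],Q[:,1]-t[1])<27)]
zz=W[:,2]-t[2]-17
f=lambda q:np.hypot(W[:,0]-t[0]-q[0]-q[2]*zz,W[:,1]-t[1]-q[1]-q[3]*zz)-24
q=least_squares(f,[0,0,0,0],loss='soft_l1',f_scale=1);print('centre rel',q.x.round(3),np.std(f(q.x)),len(W))
T=Q[(Q[:,2]-t[2]>top-4)&(Q[:,2]-t[2]<top+3)]
for b in (t[:2]+[0,10],):pass
A=np.c_[T[:,:2]-t[:2],np.ones(len(T))];print('rim plane',np.linalg.lstsq(A,T[:,2]-t[2],rcond=None)[0].round(3),circ(T[:,:2]-t[:2],25.5),np.percentile(T[:,2]-t[2],[5,50,95]))
```

```text
[ 522.5 -268.3  185. ]
(array([   0,    0,    0,    0,    0,   89,  253,  221,  280,  349,  397,
        474,  553,  579,  675,  780,  878, 1000, 1094, 1248, 1563, 2167,
        322]), array([-70, -65, -60, -55, -50, -45, -40, -35, -30, -25, -20, -15, -10,
        -5,   0,   5,  10,  15,  20,  25,  30,  35,  40,  45]))
centre rel [1.050e-01 1.332e+00 7.000e-03 1.000e-03] 0.37746320859875027 4110
rim plane [-7.0000e-03  1.3000e-02  3.5716e+01] (array([ 0.28551886,  2.06589411, 25.5       ]), np.float64(1.5486865219689538), 2908) [33.45870744 35.77495746 38.78305878]
```

>>> move_arm([
  {"tx":0,"ty":0.2,"tz":0,"wx":0,"wy":0,"wz":0,"hand":0},
  {"tx":0,"ty":0.45,"tz":0,"wx":0,"wy":0,"wz":0,"hand":0},
  {"tx":0,"ty":0.7,"tz":0,"wx":0,"wy":0,"wz":0,"hand":0},
  {"tx":0,"ty":1,"tz":0,"wx":0,"wy":0,"wz":0,"hand":0},
])

```text
clock: 6.57
tcp_pos: [521.7, -188.5, 184.1]
orientation: [0.709, 0.706, -0.001, -0.001]
wrist_force: [0.8, -0.8, -1.4]
opening: 53.6
finger_force: 63.6
```

>>> move_arm([
  {"tx":0,"ty":0.33,"tz":0,"wx":0,"wy":0,"wz":0,"hand":0},
  {"tx":0,"ty":0.67,"tz":0,"wx":0,"wy":0,"wz":0,"hand":0},
  {"tx":0,"ty":1,"tz":0,"wx":0,"wy":0,"wz":0,"hand":0},
])

```text
clock: 6.82
tcp_pos: [521.8, -107.3, 184.1]
orientation: [0.708, 0.706, -0.001, -0.001]
wrist_force: [0.2, 0.6, -2.3]
opening: 53.9
finger_force: 63.6
```

>>> move_arm([
  {"tx":0,"ty":0.33,"tz":0,"wx":0,"wy":0,"wz":0,"hand":0},
  {"tx":0,"ty":0.67,"tz":0,"wx":0,"wy":0,"wz":0,"hand":0},
  {"tx":0,"ty":1,"tz":0,"wx":0,"wy":0,"wz":0,"hand":0},
])

```text
clock: 7.07
tcp_pos: [521.7, -27.3, 184.2]
orientation: [0.708, 0.706, -0.001, -0.001]
wrist_force: [0.4, 0.5, -2.2]
opening: 53.6
finger_force: 63.6
```

>>> move_arm([
  {"tx":0,"ty":0.33,"tz":0,"wx":0,"wy":0,"wz":0,"hand":0},
  {"tx":0,"ty":0.67,"tz":0,"wx":0,"wy":0,"wz":0,"hand":0},
  {"tx":0,"ty":1,"tz":0,"wx":0,"wy":0,"wz":0,"hand":0},
])

```text
clock: 7.32
tcp_pos: [521.7, 52.5, 184.2]
orientation: [0.708, 0.706, -0.001, -0.001]
wrist_force: [0.6, -1.3, -2.3]
opening: 53.3
finger_force: 63.6
```

>>> move_arm([
  {"tx":0,"ty":0.33,"tz":0,"wx":0,"wy":0,"wz":0,"hand":0},
  {"tx":0,"ty":0.6,"tz":0,"wx":0,"wy":0,"wz":0,"hand":0},
  {"tx":0,"ty":0.8,"tz":0,"wx":0,"wy":0,"wz":0,"hand":0},
  {"tx":0,"ty":0.8,"tz":0,"wx":0,"wy":0,"wz":0,"hand":0},
  {"tx":0,"ty":0.8,"tz":0,"wx":0,"wy":0,"wz":0,"hand":0},
])

```text
clock: 7.73
tcp_pos: [522.0, 115.9, 184.3]
orientation: [0.707, 0.707, -0.001, -0.0]
wrist_force: [0.1, -0.9, -2.4]
opening: 53.7
finger_force: 63.6
```

>>> move_arm([
  {"tx":-0.01,"ty":0.2,"tz":-0.2,"wx":0,"wy":0,"wz":0,"hand":0},
  {"tx":-0.01,"ty":0.45,"tz":-0.4,"wx":0,"wy":0,"wz":0,"hand":0},
  {"tx":-0.01,"ty":0.615,"tz":-0.5,"wx":0,"wy":0,"wz":0,"hand":0},
  {"tx":-0.01,"ty":0.615,"tz":-0.5,"wx":0,"wy":0,"wz":0,"hand":0},
  {"tx":-0.01,"ty":0.615,"tz":-0.5,"wx":0,"wy":0,"wz":0,"hand":0},
])

```text
clock: 8.15
tcp_pos: [521.7, 163.8, 145.0]
orientation: [0.708, 0.706, -0.001, -0.0]
wrist_force: [1.0, -0.2, -1.6]
opening: 53.5
finger_force: 63.6
```

Run:
```python
from look import *
s,c,p,d=look('w4');P,u,v=world(d,c)
T=P[(abs(P[:,2]-73.2)<3)&(np.hypot(P[:,0]-521,P[:,1]-167)<95)]
print(len(T),cv2.minAreaRect(T[:,:2].astype(np.float32)))
t=s['tcp_pos'];Q=P[(np.hypot(P[:,0]-t[0],P[:,1]-t[1])<27)]
W=Q[(Q[:,2]-t[2]<33)&(Q[:,2]-t[2]>0)];zz=W[:,2]-t[2]-17
f=lambda q:np.hypot(W[:,0]-t[0]-q[0]-q[2]*zz,W[:,1]-t[1]-q[1]-q[3]*zz)-24
q=least_squares(f,[0,0,0,0],loss='soft_l1',f_scale=1);print('centre',t[:2]+q.x[:2],q.x.round(3),len(W))
for n in ['side','scene']:
    p2,d2=bot.get_image(n);c2=bot.camera_params(n);P2,_,_=world(d2,c2)
    for h in (74,):
        O=P2[(P2[:,2]>t[2]-40)&(P2[:,2]<t[2]-15)&(np.hypot(P2[:,0]-521,P2[:,1]-167)<40)]
        f=lambda q:np.hypot(O[:,0]-q[0],O[:,1]-q[1])-(18+np.minimum(9,(O[:,2]-t[2]+43)/4))
        r=least_squares(f,[521,167],loss='soft_l1',f_scale=1);print(n,'cup',r.x,np.std(f(r.x)),len(O))
print(bot.get_state()['tcp_pos'])
```

```text
8.15 [521.7 163.8 145. ] [ 0.708  0.706 -0.001 -0.   ] cam [522. 236. 287.] [-0.   -0.28 -0.96]
11028 ((522.1292724609375, 175.647216796875), (102.2857666015625, 120.48522186279297), 84.60710144042969)
centre [521.83696828 165.1377756 ] [0.115 1.341 0.009 0.003] 4114
side cup [521.5485039  164.28220864] 0.8188654278376519 100
scene cup [522.30736246 164.65048908] 0.5612771439880618 127
[522.72347718 162.89601369 146.27357615]
```

>>> move_arm([
  {"tx":-0.005,"ty":0.02,"tz":-0.1,"wx":0,"wy":0,"wz":0,"hand":0},
  {"tx":-0.005,"ty":0.02,"tz":-0.22,"wx":0,"wy":0,"wz":0,"hand":0},
  {"tx":-0.005,"ty":0.02,"tz":-0.35,"wx":0,"wy":0,"wz":0,"hand":0},
  {"tx":-0.005,"ty":0.02,"tz":-0.45,"wx":0,"wy":0,"wz":0,"hand":0},
  {"tx":-0.005,"ty":0.02,"tz":-0.45,"wx":0,"wy":0,"wz":0,"hand":0},
])

```text
clock: 8.72
tcp_pos: [520.4, 165.5, 107.5]
orientation: [0.708, 0.706, -0.002, -0.001]
wrist_force: [-0.9, 0.5, -1.6]
opening: 53.3
finger_force: 63.6
```

>>> move_arm([
  {"tx":0,"ty":0,"tz":-0.05,"wx":0,"wy":0,"wz":0,"hand":0},
  {"tx":0,"ty":0,"tz":-0.1,"wx":0,"wy":0,"wz":0,"hand":0},
  {"tx":0,"ty":0,"tz":-0.15,"wx":0,"wy":0,"wz":0,"hand":0},
  {"tx":0,"ty":0,"tz":-0.2,"wx":0,"wy":0,"wz":0,"hand":0},
  {"tx":0,"ty":0,"tz":-0.2,"wx":0,"wy":0,"wz":0,"hand":0},
])

```text
clock: 9.13
tcp_pos: [521.4, 165.9, 93.0]
orientation: [0.708, 0.706, -0.0, -0.0]
wrist_force: [-0.3, -0.7, -1.8]
opening: 53.6
finger_force: 63.6
```

>>> move_arm([
  {"tx":0,"ty":-0.008,"tz":-0.03,"wx":0,"wy":0,"wz":0,"hand":0},
  {"tx":0,"ty":-0.008,"tz":-0.06,"wx":0,"wy":0,"wz":0,"hand":0},
  {"tx":0,"ty":-0.008,"tz":-0.09,"wx":0,"wy":0,"wz":0,"hand":0},
  {"tx":0,"ty":-0.008,"tz":-0.11,"wx":0,"wy":0,"wz":0,"hand":0},
  {"tx":0,"ty":-0.008,"tz":-0.11,"wx":0,"wy":0,"wz":0,"hand":0},
])

```text
clock: 9.55
tcp_pos: [521.6, 165.3, 84.6]
orientation: [0.708, 0.706, -0.0, -0.0]
wrist_force: [-0.5, 0.4, -1.0]
opening: 53.5
finger_force: 63.6
```

>>> move_arm([
  {"tx":0,"ty":0,"tz":-0.015,"wx":0,"wy":0,"wz":0,"hand":0},
  {"tx":0,"ty":0,"tz":-0.025,"wx":0,"wy":0,"wz":0,"hand":0},
  {"tx":0,"ty":0,"tz":-0.025,"wx":0,"wy":0,"wz":0,"hand":0},
])

```text
clock: 9.8
tcp_pos: [521.9, 165.4, 83.1]
orientation: [0.708, 0.706, 0.0, -0.0]
wrist_force: [0.1, -0.0, -0.0]
opening: 53.0
finger_force: 63.9
```

Free so far; I lower it the last bit until it touches.

>>> move_arm([
  {"tx":0,"ty":0,"tz":-0.01,"wx":0,"wy":0,"wz":0,"hand":0},
  {"tx":0,"ty":0,"tz":-0.015,"wx":0,"wy":0,"wz":0,"hand":0},
  {"tx":0,"ty":0,"tz":-0.015,"wx":0,"wy":0,"wz":0,"hand":0},
])

```text
clock: 10.05
tcp_pos: [522.0, 165.5, 83.0]
orientation: [0.708, 0.706, 0.001, -0.0]
wrist_force: [-7.3, -1.8, 16.4]
opening: 53.3
finger_force: 65.4
```

>>> move_arm([
  {"tx":0,"ty":0,"tz":-0.01,"wx":0,"wy":0,"wz":0,"hand":0},
  {"tx":0,"ty":0,"tz":-0.01,"wx":0,"wy":0,"wz":0,"hand":0},
  {"tx":0,"ty":0,"tz":-0.01,"wx":0,"wy":0,"wz":0,"hand":0},
])

```text
clock: 10.3
tcp_pos: [522.0, 165.5, 82.9]
orientation: [0.708, 0.706, 0.001, -0.0]
wrist_force: [-8.6, -2.1, 26.6]
opening: 53.5
finger_force: 66.4
```

```bash
cat > chk.py <<'E'
from look import *
def chk(n,xy=None):
    s,c,p,d=look(n);P,u,v=world(d,c)
    T=P[(abs(P[:,2]-73.2)<4)&(np.hypot(P[:,0]-521,P[:,1]-167)<75)&(np.hypot(P[:,0]-521,P[:,1]-167)>40)]
    pz=np.median(T[:,2]);t=np.array([*(s['tcp_pos'][:2] if xy is None else xy),pz])
    Q=P[(np.hypot(P[:,0]-t[0],P[:,1]-t[1])<29)]
    W=Q[(Q[:,2]>pz+8)&(Q[:,2]<pz+40)&(np.hypot(Q[:,0]-t[0],Q[:,1]-t[1])<27)];zz=W[:,2]-pz-24
    f=lambda q:np.hypot(W[:,0]-t[0]-q[0]-q[2]*zz,W[:,1]-t[1]-q[1]-q[3]*zz)-24
    q=least_squares(f,[0,0,0,0],loss='soft_l1',f_scale=1);print('centre',t[:2]+q.x[:2],'tilt',q.x[2:].round(3),len(W))
    rim=Q[(Q[:,2]>pz+38)&(Q[:,2]<pz+52)];rad=np.hypot(*(rim[:,:2]-t[:2]-q.x[:2]).T);k=(rad>24.5)&(rad<26.5);rr=rim[k]
    print('plate',pz,'rim',np.median(rr[:,2]),np.percentile(rr[:,2],[10,90]),'rim-plate',np.median(rr[:,2])-pz, 'by side', {a:round(float(np.median(rr[np.sign(rr[:,i]-t[i])==sg][:,2]))-pz,1) for a,i,sg in [('+x',0,1),('-x',0,-1),('+y',1,1),('-y',1,-1)] if (np.sign(rr[:,i]-t[i])==sg).any()})
    fl=P[np.hypot(P[:,0]-t[0]-q.x[0],P[:,1]-t[1]-q.x[1])<8];print('inner floor',np.median(fl[:,2])-pz)
E
python3 -c "
from chk import *
chk('w5')"
```

```text
10.3 [522.  165.5  82.9] [ 0.708  0.706  0.001 -0.   ] cam [522. 237. 225.] [-0.   -0.28 -0.96]
centre [521.97414165 166.71724696] tilt [0.008 0.003] 3799
plate 73.14837377622487 rim 118.8795602937388 [114.79914425 119.73096227] rim-plate 45.73118651751393 by side {'+x': np.float64(45.7), '-x': np.float64(45.8), '+y': np.float64(45.7), '-y': np.float64(45.7)}
inner floor nan
  return _methods._mean(a, axis=axis, dtype=dtype,
  ret = ret.dtype.type(ret / rcount)
```

>>> move_arm([
  {"tx":0,"ty":0,"tz":0.03,"wx":0,"wy":0,"wz":0,"hand":0},
  {"tx":-0.015,"ty":0,"tz":0.03,"wx":0,"wy":0,"wz":0,"hand":0},
  {"tx":-0.015,"ty":0,"tz":0.03,"wx":0,"wy":0,"wz":0,"hand":0},
])

```text
clock: 10.6
tcp_pos: [520.4, 165.4, 83.3]
orientation: [0.708, 0.706, 0.0, 0.0]
wrist_force: [-0.0, 0.9, -1.6]
opening: 53.3
finger_force: 63.6
```

>>> move_arm([
  {"tx":0,"ty":0,"tz":-0.015,"wx":0,"wy":0,"wz":0,"hand":0},
  {"tx":0,"ty":0,"tz":-0.03,"wx":0,"wy":0,"wz":0,"hand":0},
  {"tx":0,"ty":0,"tz":-0.03,"wx":0,"wy":0,"wz":0,"hand":0},
  {"tx":0,"ty":0,"tz":-0.03,"wx":0,"wy":0,"wz":0,"hand":0},
])

```text
clock: 10.93
tcp_pos: [520.6, 165.5, 82.9]
orientation: [0.708, 0.706, 0.001, -0.001]
wrist_force: [-10.1, -2.2, 33.1]
opening: 53.5
finger_force: 66.9
```

>>> move_arm([
  {"tx":0.008,"ty":0,"tz":0.02,"wx":0,"wy":0,"wz":0,"hand":0},
  {"tx":0.008,"ty":0,"tz":0.02,"wx":0,"wy":0,"wz":0,"hand":0},
  {"tx":0.008,"ty":0,"tz":0.015,"wx":0,"wy":0,"wz":0,"hand":0},
  {"tx":0.008,"ty":0,"tz":0.015,"wx":0,"wy":0,"wz":0,"hand":0},
])

```text
clock: 11.27
tcp_pos: [521.4, 165.5, 83.0]
orientation: [0.708, 0.706, 0.0, -0.0]
wrist_force: [-6.4, -1.5, 19.0]
opening: 53.1
finger_force: 65.6
```

>>> move_arm([
  {"tx":0,"ty":0,"tz":0,"wx":0,"wy":0,"wz":0,"hand":0.66},
  {"tx":0,"ty":0,"tz":0,"wx":0,"wy":0,"wz":0,"hand":0.72},
  {"tx":0,"ty":0,"tz":0,"wx":0,"wy":0,"wz":0,"hand":0.85},
  {"tx":0,"ty":0,"tz":0,"wx":0,"wy":0,"wz":0,"hand":1},
  {"tx":0,"ty":0,"tz":0,"wx":0,"wy":0,"wz":0,"hand":1},
])

```text
clock: 11.68
tcp_pos: [521.2, 165.3, 81.9]
orientation: [0.708, 0.706, -0.0, 0.0]
wrist_force: [-0.3, 0.5, 0.3]
opening: 85.6
finger_force: 0.0
```

>>> move_arm([
  {"tx":0,"ty":0,"tz":0,"wx":0,"wy":0,"wz":0,"hand":1},
  {"tx":0,"ty":0,"tz":0,"wx":0,"wy":0,"wz":0,"hand":1},
  {"tx":0,"ty":0,"tz":0,"wx":0,"wy":0,"wz":0,"hand":1},
])

```text
clock: 11.93
tcp_pos: [521.2, 165.3, 82.1]
orientation: [0.708, 0.706, -0.0, 0.0]
wrist_force: [-0.4, -0.4, 0.7]
opening: 85.3
finger_force: 0.0
```

Released. I go straight up and then check.

>>> move_arm([
  {"tx":0,"ty":0,"tz":0.2,"wx":0,"wy":0,"wz":0,"hand":1},
  {"tx":0,"ty":0,"tz":0.5,"wx":0,"wy":0,"wz":0,"hand":1},
  {"tx":0,"ty":0,"tz":1,"wx":0,"wy":0,"wz":0,"hand":1},
  {"tx":0,"ty":0,"tz":1,"wx":0,"wy":0,"wz":0,"hand":1},
])

```text
clock: 12.27
tcp_pos: [524.7, 165.7, 167.9]
orientation: [0.708, 0.706, 0.004, 0.002]
wrist_force: [1.6, -0.0, 0.4]
opening: 85.5
finger_force: 0.0
```

>>> move_arm([
  {"tx":0,"ty":0,"tz":0.5,"wx":0,"wy":0,"wz":0,"hand":1},
  {"tx":0,"ty":0,"tz":1,"wx":0,"wy":0,"wz":0,"hand":1},
  {"tx":0,"ty":0,"tz":1,"wx":0,"wy":0,"wz":0,"hand":1},
  {"tx":0,"ty":0,"tz":1,"wx":0,"wy":0,"wz":0,"hand":1},
])

```text
clock: 12.6
tcp_pos: [522.7, 165.7, 244.4]
orientation: [0.708, 0.706, 0.002, 0.001]
wrist_force: [0.4, -0.2, -1.1]
opening: 85.5
finger_force: 0.0
```

```bash
python3 -c "
from chk import *
chk('w6',(521.4,166.4))
a,_=bot.get_image('side');b,_=bot.get_image('wrist')
im=np.hstack([cv2.resize(a[90:290,180:380],(380,380)),cv2.resize(b,(400,380))])
cv2.imwrite('pics/c6.png',cv2.cvtColor(im,cv2.COLOR_RGB2BGR))"
```

```text
12.6 [522.7 165.7 244.4] [0.708 0.706 0.002 0.001] cam [522. 237. 386.] [ 0.   -0.28 -0.96]
centre [521.1514013  167.13791273] tilt [0.001 0.002] 595
plate 73.20998641262753 rim 118.91068573109848 [114.68681578 119.85805435] rim-plate 45.70069931847095 by side {'+x': np.float64(45.7), '-x': np.float64(45.7), '+y': np.float64(45.7), '-y': np.float64(45.7)}
inner floor -29.869168659502265
```

View pics/c6.png

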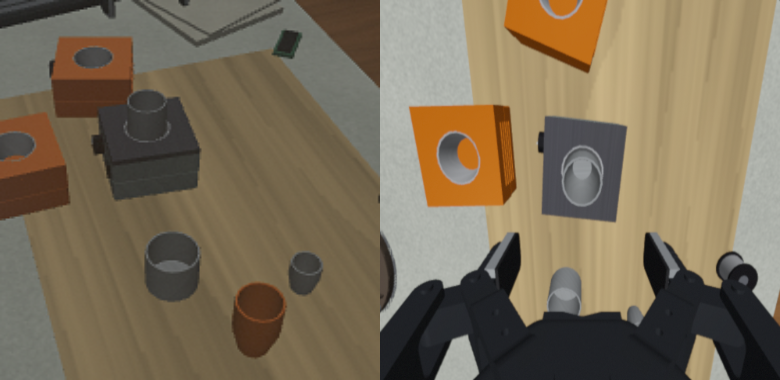

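Upright and centred. One offline check of the 1.7 mm height excess, using the same rim measure on the bench picture.

```bash
python3 -c "
from look import *
c=dict(bot.camera_params('wrist'));t=bot.get_state()['tcp_pos'];c['origin']=c['origin']-t+np.array([514,-222.1,278.5])
d=np.load('w2.npz')['d'];P,u,v=world(d,c)
r=np.hypot(P[:,0]-523.2,P[:,1]+267.5)
b=np.median(P[(r>40)&(r<70)&(abs(P[:,2])<8)][:,2]);k=(r>24.5)&(r<26.5)&(P[:,2]>b+74)
print('bench',b,'rim',np.median(P[k][:,2])-b,'floor',np.median(P[r<8][:,2])-b)
d=np.load('w1.npz')['d'];c['origin']=c['origin']+np.array([516.4-514,166.9+222.1,295.5-278.5]);P,u,v=world(d,c)
r=np.hypot(P[:,0]-521.4,P[:,1]-166.4);pl=np.median(P[(r>35)&(r<58)&(abs(P[:,2]-73)<4)][:,2])
for a in (5,10,15):print('well floor - plate',np.median(P[(r<a)&(P[:,2]<100)][:,2])-pl)
"
```

```text
bench -0.14616445296400116 rim 79.16741520164976 floor 3.350250153010279
well floor - plate -34.08182541848373
well floor - plate -33.99770561092015
well floor - plate -34.00389104062313
```

The bare well floor measured 34.0 mm below the plate. With the cup's measured 79.2 mm height, the rim should then read 45.2 mm above the plate, and it read 45.7 mm, so the crucible is seated.

```bash
python3 -c "
from plant import bot
print(bot.job_done())"
```

```text
the job is handed in; nothing more can be done
None
```

The larger grey crucible stands upright and fully home in the grey pot's well (rim within about 0.5 mm of its expected height). It was let go only once it rested on the well floor, the small crucible, tin and orange look-alikes were left alone, and the job was handed in at about 13 s.

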